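# Crack open the stuck lid of a vacuum drying box and hold it ajar

### The job

The bungs in the vacuum drying box that stands in the plotter's bed are dry: swing the box's hold-down bar up off the lid towards you and lower it gently onto its stop pins, without dropping it. Then take the lid by its knob, pull until the sticking seal lets go without letting the lid fly up, and hold the front edge of the lid about 25 mm open so that air gets in; finish like that, with the gripper still holding the lid by its knob. Leave the plotter's carriage, the loose bung, the tin mug and the try square where they are.

Things in the scene. Friction and masses are not known exactly. Their poses are not given: they have to be found in the camera images.
- drying_box: fixed aluminium box 190 (its x) x 160 (its y) x 85 mm high with a black rubber seal on its rim, standing on the bench inside the plotter's frame. Origin: centre of its underside; its -x side (gauge and brass vent cock) is the front and faces the robot, give or take its yaw; z up. The plotter's frame rails round it are 45 mm high
- lid: the box's lid, steel frame with a clear window, 0.45 kg, underside 89 mm and top 103 mm above the bench when shut, hinged along the back edge; let go when ajar it falls back to about 9 mm open, where its skirt rests on the seal lip. Origin on the hinge axis, x = 102 mm and z = 85 mm in the box frame; axes as the box's when shut
- lid_hinge (a joint): lid angle in rad, 0 shut, grows as the front edge rises (201 mm from the axis: 0.125 rad = 25 mm open). A rubber lip in the front wall grips a bead on the lid's skirt: at the knob it takes 13 to 21 N upward to break the seal, with the peak in the first 4 mm of knob travel; after 7 mm only the weight, 4 to 6 N, is left. The hold-down bar blocks the lid until swung off
- lid_knob (a point): centre of the lid's ball knob: black ball 30 mm across (its top 148 mm above the bench) on a stem 12 mm thick in the middle of the window; 30 mm above the lid's top, 106 mm in front of the hinge axis and 48 mm above it when shut (133 mm above the bench). Axes as the lid's
- lid_front (a point): middle of the lower front edge of the lid, 201 mm in front of the hinge axis; 89 mm above the bench when shut
- lid_axis (a point): fixed point in the middle of the lid's hinge axis, which runs along the box's y
- hold_down_bar: bail of two flat side arms and a round crossbar that lies over the lid's front rail with two rubber-footed screws; 0.22 kg; swings about the box's y. Origin in the middle of its pivot axis, x = -92 mm and z = 45 mm in the box frame; axes as the box's when clamped
- bar_hinge (a joint): bar angle in rad: 0 clamped over the lid, grows as the bar swings up and forward, away from the lid and down; 1.32 is the stop (arms on the rubber-sleeved stop pins). The pivot is lightly damped: below 0.12 rad the bar leans back on the lid, beyond it the bar falls forward if let go
- bar_grip (a point): middle of the bar's crossbar, round, 12 mm thick, bare over 100 mm along the box's y; 99 mm from the pivot axis. Clamped it is 12 mm behind and 98 mm above the pivot (143 mm above the bench, 40 mm above the lid, 76 mm in front of the lid's knob); on the stop 92 mm in front of and 36 mm above the pivot. Axes as the bar's
- bar_pivot (a point): fixed point in the middle of the bar's pivot axis, which runs along the box's y
- plotter_carriage (a joint): place of the plotter's beam (carriage) along y, m: beam top 93 mm and pen head top 121 mm above the bench; parked at the left end of its travel; slides if pushed; to be left alone
- loose_bung: bystander: loose wooden bung 45 mm wide, 40 mm tall, in the bed left of the beam; origin centre of underside
- mug: bystander: tin mug 84 mm wide, 104 mm tall, left of the plotter; origin centre of underside
- square: bystander: try square 180 x 110 mm lying right of the plotter

How it is judged:
On the way, in this order (a step that is already met when the one before it is completed fails the run):
1. the hold-down bar lies on its stop, the lid still shut (value of joint bar_hinge above 1.27 rad and velocity of joint bar_hinge below 0.3 rad/s and value of joint lid_hinge below 0.03 rad), for 0.2 s.
2. the seal is broken, the lid hangs from the fingers (value of joint lid_hinge above 0.06 rad and contact force between the fingers and lid above 1 N), for 0.2 s.
At the end, for the whole second after the job is handed in: The lid is held still by the fingers (contact force over 1 N) at 0.07 to 0.20 rad, that is 14 to 40 mm open at the front edge, clear of the seal lip and the bar; the hold-down bar lies on its stop (over 1.27 rad), no longer touched (value of joint lid_hinge between 0.07 and 0.2 rad and velocity of joint lid_hinge between -0.1 and 0.1 rad/s and contact force between the fingers and lid above 1 N and contact force between hold_down_bar and lid below 0.5 N and contact force between the fingers and hold_down_bar below 0.5 N and value of joint bar_hinge above 1.27 rad); the arm keeps its last pose, push and grip.
It fails at once if the hold-down bar is dropped or slammed onto its stop (value of joint bar_hinge above 1 rad and velocity of joint bar_hinge above 2.5 rad/s).
It fails at once if the lid flies up (more than 60 mm open) (value of joint lid_hinge above 0.3 rad).
It fails at once if the plotter's carriage is pushed (value of joint plotter_carriage above -0.125 m).
It fails at once if the loose bung, the mug or the try square is disturbed (distance of any of loose_bung, mug, square from where it was at the start of the episode above 0.02 m).
It also fails if it takes over 51 s, if anything falls off the work surface, if the arm or the gripper's body presses on something with over 40 N, if the wrist force passes 120 N, or if a joint passes its speed limit or range.

### The arm

A 6-joint arm with a two-finger parallel gripper is mounted at the origin on a cart in front of the work surface, level with it; the furniture and walls round the work are solid. World frame = base frame: x ahead of the robot, y to its left, z up, the work surface at z = 0. Lengths are in m, angles in rad, forces in N, time in s.
With the tool pointing down it reaches from about 0.325 to 0.9 m from the base axis. Payload 6.1 kg.
Tool frame: the origin (TCP) lies on the centre line of the jaws, within the pads' length; the fingertips stand arm.tip_extent ahead of it and the grasp point (between the pads) lies 2 mm behind it (arm.tip_extent is the distance from the TCP to the fingertips, in m); z points along the fingers, y is the line along which they close (so a half turn about z gives the same grasp; the last joint's range is limited). The gripper opens to 85 mm and grips with 20 to 120 N. Pads are 22 mm wide; open, the fingers measure 114 mm over their backs; the gripper's body (76 mm by 85 mm) begins 54 mm behind the grasp point. The pads swing forward as they close: fully open they stand 13 mm farther back than shut.
Start: joints at [1.154, 0.22, 1.526, -0, 1.395, -0.126], TCP at [0.179, 0.599, 0.248] pointing down, gripper open.
Joint ranges: [-2.98, 2.98], [-0.91, 2.08], [0.09, 2.57], [-1.24, 4.39], [0.2, 2.65], [-2.68, 2.68]. Speed limits (rad/s): [2.57, 2.57, 3.01, 3.14, 3.14, 3.14].

### API

Orientations are given as a 3x3 rotation matrix whose columns are the frame's x, y, z axes.
In Python, from plant import monitor, capture, job, arm gives the robot as it stands. The module is installed in compiled form; this text tells all that it offers.
- The arm moves only by the tool jog_arm, never from a script. Its argument "motion" is one flat list of numbers, 5 for each row, row after row: the opening, from 0 (shut) to 1 (fully open), then the shift along the tool's x, y, z in m, then the turn about the tool's z in rad. In form: [fingers, dx, dy, dz, yaw, fingers, dx, dy, dz, yaw, ...]. A call has 1 to 20 rows; each row shifts and turns the commanded pose from where the row before left it, along the tool's axes as they then stand; what a row does not reach is not made up. A row lasts 1/10 s, in which the tool goes at most 50 mm and 8.59 degrees, less where a joint would pass 70% of its speed; a pose out of reach is approached as far as the arm can. A call is refused whole if a number of a shift passes 0.05 or a number of a turn 0.15, either way. A call with a gripper value outside its range is refused whole. The fingers move at their own pace and stop on an object; the grip force is fixed at half the most. Time passes only in rows, so rows that do not move let the fingers close. It gives the time, the measured TCP pose, the force, the opening and the grip force at its end, in the units of the state.
- monitor.read_state(): the state, without advancing time (a new reading comes with each control period).
- capture(name): name is "scene" or "top"; returns a dict with "frame" (384x512x3 uint8, red, green, blue), "camera_matrix" (3x3 intrinsics, pixels), "dist" ([k1, k2, p1, p2, k3] as OpenCV has them; the pictures are not rectified), "R" (3x3) and "t" (3): a world point X has camera coordinates R X + t. Camera axes: x right, y down, z forward; pixel columns grow to the right and rows downward; lengths in m; the calibration is good to about 2 mm. A picture is of the moment at which its call begins. There is no depth.
- job.finish_job(): hands the job in; it is judged then, once.
The state is a dict: "t": time; "joint_pos": joint angles; "dq": joint speeds; "joint_torque": joint torques, N m; "eef_pos": TCP position; "eef_rot": TCP orientation; "ft_force": force on the tool from outside, world axes, zero at the start; "ft_torque": the same for the moment, N m; "grip_width": finger opening in m; "gripper_force": force on a finger pad.
Only numpy, scipy, OpenCV 4.12 (cv2) and the standard library are available. Lean on these libraries where they do the work, as an engineer would, in place of code of your own. Each camera call takes 0.05 s, during which the arm holds its last target. There are 200 camera calls.

## Working session

There is one attempt and no reset: what is moved stays moved. The work goes in short steps, Python scripts to look and compute and a tool call to move; the robot and the scene stay as the last step left them, time stands still between calls to the robot, and variables do not carry over. Pictures are saved under pics/ and viewed, at most 10 in all, crops included, and the job is handed in when it is done.

Besides the shell and the picture viewer there is one more tool, called after "Request:" as name(argument=value, ...) on one line, values as JSON. jog_arm: Moves the arm, as the interface text tells. Its arguments: {"type":"object","properties":{"motion":{"type":"array"}},"required":["motion"]}

```bash
mkdir -p pics; cat > h.py <<'E'
import numpy as np, cv2
from plant import monitor, capture, job, arm
def ray(c,uv):
    p=cv2.undistortPoints(np.array([[uv]],float),c["camera_matrix"],np.array(c["dist"],float))[0,0]
    R=np.array(c["R"]);t=np.array(c["t"]);return -R.T@t, R.T@np.array([p[0],p[1],1])
def onz(c,uv,z):
    o,d=ray(c,uv);return o+d*(z-o[2])/d[2]
def proj(c,X):
    R=np.array(c["R"]);r,_=cv2.Rodrigues(R)
    return cv2.projectPoints(np.array(X,float).reshape(-1,1,3),r,np.array(c["t"],float),c["camera_matrix"],np.array(c["dist"],float))[0][:,0]
E
python3 - <<'E'
from h import *
import pickle
d={n:capture(n) for n in("scene","top")}
pickle.dump(d,open("c0.pkl","wb"))
for n in d:
    cv2.imwrite(f"pics/{n}0.png",cv2.resize(d[n]["frame"][:,:,::-1],(800,600),interpolation=cv2.INTER_CUBIC))
    R=np.array(d[n]["R"]);print(n,-R.T@d[n]["t"],R[2],d[n]["camera_matrix"][0])
s=monitor.read_state();print(s["t"],arm.tip_extent,s["eef_pos"],np.round(s["eef_rot"],3),s["grip_width"],s["ft_force"])
E
```

```text
scene [-0.0987129  -0.76189977  0.890456  ] [ 0.56078756  0.53468061 -0.63216609] [443.89728231   0.         256.04320477]
top [ 0.48481307 -0.10492626  1.34055577] [ 0.10006615  0.00289935 -0.99497656] [467.74473601   0.         257.96869923]
0.1 0.017 [0.17899452 0.59829826 0.24731204] [[-0.958  0.287 -0.001]
 [ 0.287  0.958 -0.002]
 [ 0.    -0.002 -1.   ]] 0.0853626158292305 [0.19574192 0.97666273 0.00180445]
```

View pics/scene0.png

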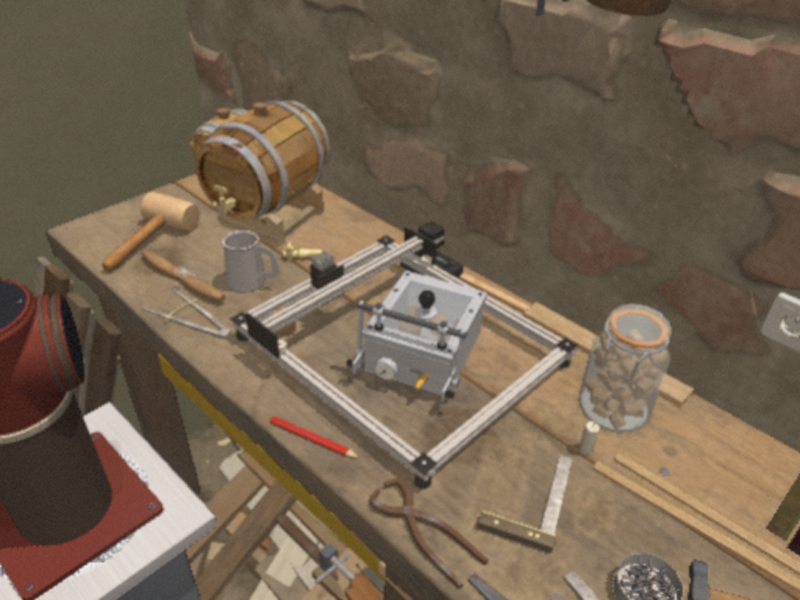

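View pics/top0.png

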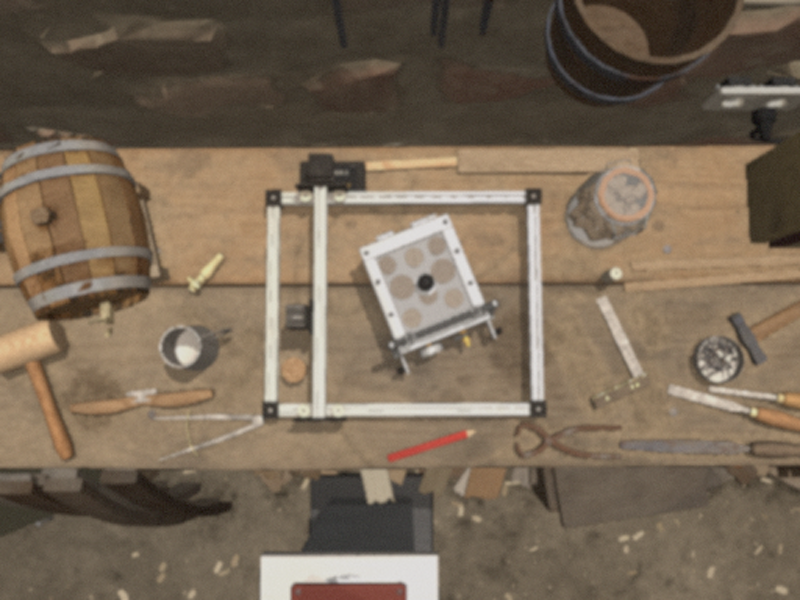

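The top view shows the box yawed about 20°: the knob is near (425,283) and the crossbar runs from about (395,345) to (493,305). The beam is at column 320 and the bung at (293,370). I'll enlarge both views to get exact pixels.

```bash
python3 - <<'E'
from h import *
import pickle
d=pickle.load(open("c0.pkl","rb"))
a=d["top"]["frame"][130:245,220:330]; b=d["scene"]["frame"][165:265,215:325]
a=cv2.resize(a,(660,690),interpolation=cv2.INTER_CUBIC)[:600]
cv2.imwrite("pics/a.png",cv2.resize(d["top"]["frame"][135:240,222:327][:,:,::-1],(600,600),interpolation=cv2.INTER_CUBIC))
cv2.imwrite("pics/b.png",cv2.resize(b[:,:,::-1],(660,600),interpolation=cv2.INTER_CUBIC))
for n,(r0,r1,c0,c1) in {"top":(170,192,262,282),"scene":(180,200,264,284)}.items():
    g=cv2.cvtColor(d[n]["frame"],cv2.COLOR_RGB2GRAY)[r0:r1,c0:c1]
    m=(g<60).astype(np.uint8);k,l,s,ce=cv2.connectedComponentsWithStats(m)
    for i in range(1,k): print(n,s[i],ce[i]+[c0,r0])
E
```

```text
top [ 6  7  8  8 47] [271.87234043 180.55319149]
scene [ 5  7  9 10 68] [272.67647059 191.36764706]
```

View pics/a.png

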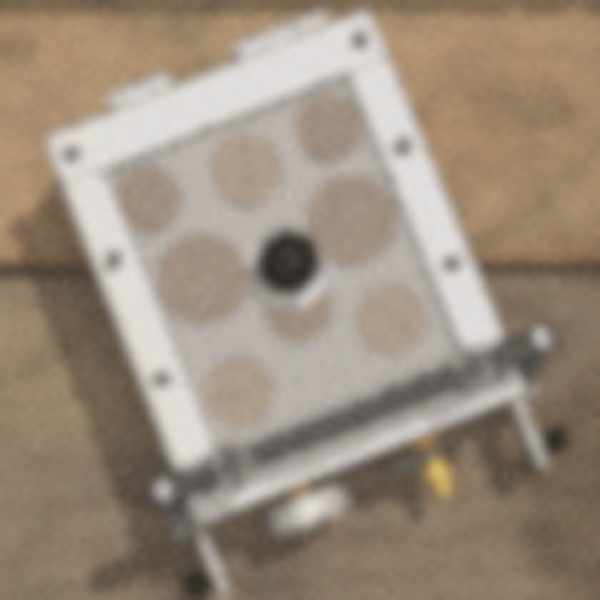

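View pics/b.png

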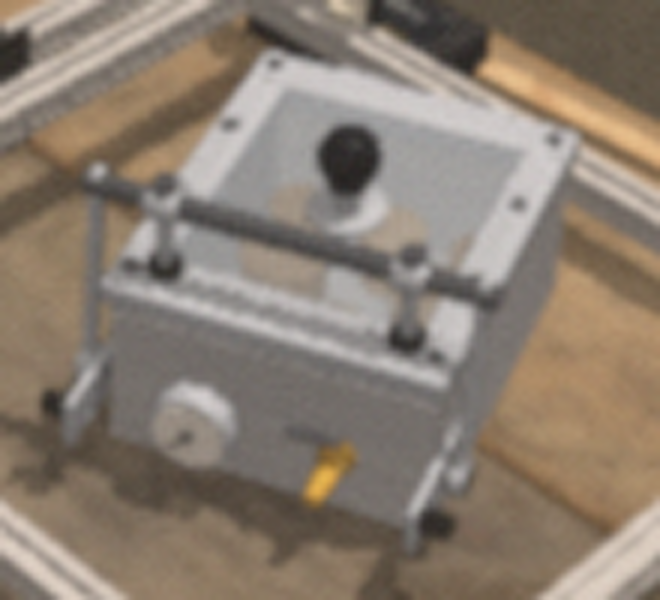

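The crop shows the crossbar with its end caps at crop (163,490) and (542,338), with the screws near the ends. The stop-pin brackets stick out in front of the box.

```bash
python3 - <<'E'
from h import *
import pickle
d=pickle.load(open("c0.pkl","rb"));T,S=d["top"],d["scene"]
A=lambda x,y:(222+(x+.5)*.175-.5,135+(y+.5)*.175-.5)
B=lambda x,y:(215+(x+.5)/6-.5,165+(y+.5)/6-.5)
def tri(p,q):
    (o1,d1),(o2,d2)=ray(T,p),ray(S,q)
    d1=d1/np.linalg.norm(d1);d2=d2/np.linalg.norm(d2)
    s=np.linalg.lstsq(np.c_[d1,-d2],o2-o1,rcond=None)[0]
    a,b=o1+d1*s[0],o2+d2*s[1];return (a+b)/2,np.linalg.norm(a-b)
kt,ks=(271.87,180.55),(272.68,191.37)
print("knob tri",tri(kt,ks),"planes",onz(T,kt,.133),onz(S,ks,.133))
for n,p,q in(("L",A(163,490),B(97,175)),("R",A(542,338),B(490,298))): print(n,tri(p,q),onz(T,p,.143),onz(S,q,.143))
e=onz(T,A(542,338),.143)-onz(T,A(163,490),.143);print("yaw bar",np.arctan2(e[0],-e[1]),np.linalg.norm(e))
c=[onz(T,A(*p),.103) for p in((48,143),(367,12))];e=c[1]-c[0];print("yaw back edge",np.arctan2(e[0],-e[1]),np.linalg.norm(e))
for h in ((70,153),(360,40),(113,260),(403,147),(162,379),(452,263)): print(h,onz(T,A(*h),.103)[:2])
print("pins",onz(T,A(200,580),.06),onz(T,A(552,440),.06),"beam,bung",onz(T,(320*.64,350*.64),.093),onz(T,(293*.64,370*.64),.04))
E
```

```text
knob tri (array([ 0.62297609, -0.13723681,  0.13101396]), np.float64(0.001194144569560523)) planes [ 0.62317917 -0.137601    0.133     ] [ 0.62060943 -0.13850426  0.133     ]
L (array([ 0.5192806 , -0.08057868,  0.1476943 ]), np.float64(0.0014910398616656989)) [ 0.51997465 -0.08098126  0.143     ] [ 0.52262145 -0.0757789   0.143     ]
R (array([ 0.58724738, -0.25148885,  0.14198896]), np.float64(0.0006348595048885857)) [ 0.58738327 -0.25159623  0.143     ] [ 0.58606015 -0.25198467  0.143     ]
yaw bar 0.37626822499858187 0.18344860416343564
yaw back edge 0.3895605787899158 0.162171161149463
(70, 153) [ 0.67876331 -0.03708132]
(360, 40) [ 0.73177636 -0.17335853]
(113, 260) [ 0.62824908 -0.05717159]
(403, 147) [ 0.68083215 -0.19295692]
(162, 379) [ 0.5725587  -0.07986174]
(452, 263) [ 0.62608208 -0.21514122]
pins [ 0.47950998 -0.09683688  0.06      ] [ 0.54543337 -0.26573338  0.06      ] beam,bung [0.51222975 0.04067588 0.093     ] [0.47823044 0.09453686 0.04      ]
```

Request:
jog_arm(motion=[1,-0.016,-0.017,0,0,1,-0.032,-0.0345,0,0,1,-0.032,-0.0345,0,0,1,-0.032,-0.0345,0,0,1,-0.032,-0.0345,0,0,1,-0.032,-0.0345,0,0,1,-0.032,-0.0345,0,0,1,-0.032,-0.0345,0,0,1,-0.032,-0.0345,0,0,1,-0.032,-0.0345,0,0,1,-0.032,-0.0345,0,0,1,-0.032,-0.0345,0,0,1,-0.032,-0.0345,0,0,1,-0.032,-0.0345,0,0,1,-0.032,-0.0345,0,0,1,-0.032,-0.0345,0,0,1,-0.032,-0.0345,0,0,1,-0.032,-0.0345,0,0,1,-0.016,-0.017,0,0,1,0,0,0,0])

```text
t: 2.1
eef_pos: [0.5535, -0.1639, 0.2474]
eef_rot: [[-0.957, 0.29, -0.001], [0.29, 0.957, -0.0], [0.001, -0.001, -1.0]]
ft_force: [-0.1, 0.2, 0.0]
grip_width: 0.0854
gripper_force: 0.0
```

Request:
jog_arm(motion=[0.4,0,0,0,0.129,0.4,0,0,0,0.129,0.4,0,0,0,0.129,0.4,0,0,0,0.129,0.4,0,0,0,0.129,0.4,0,0,0,0.129,0.4,0,0,0,0.129,0.4,0,0,0,0,0.4,0,0,0,0])

```text
t: 3.0
eef_pos: [0.5528, -0.16, 0.2481]
eef_rot: [[-0.372, 0.928, -0.001], [0.928, 0.372, 0.0], [0.001, -0.0, -1.0]]
ft_force: [0.4, 0.7, -0.1]
grip_width: 0.0346
gripper_force: 0.0
```

```bash
cat >> h.py <<'E'
P=.376;XB=np.array([np.cos(P),np.sin(P),0])
YB=np.array([-np.sin(P),np.cos(P),0])
KN=np.array([.6225,-.1375,.133]);BAR=np.array([.553,-.166,.143]);PIV=np.array([BAR[0],BAR[1],.045])-.012*XB
def show(goal=None):
    s=monitor.read_state();R=np.array(s["eef_rot"]);p=np.array(s["eef_pos"])
    print("t",s["t"],"p",p.round(4),"yaw",round(np.arctan2(R[1,1],R[0,1]),4),"tilt",R[:,2].round(3),"F",np.round(s["ft_force"],1),"w",round(s["grip_width"],4),"gf",s["gripper_force"],"q6",s["joint_pos"][5])
    if goal is not None: print("tool shift to goal",(R.T@(np.array(goal)-p)).round(4))
E
python3 -c "
from h import *
show(BAR-[0,0,.002]); show(KN)"
```

```text
t 3.0 p [ 0.5528 -0.16    0.2481] yaw 0.3811 tilt [-0.001  0.    -1.   ] F [ 0.4  0.7 -0.1] w 0.0346 gf 0.0 q6 -0.8000261815781997
tool shift to goal [-0.0057 -0.002   0.1071]
t 3.0 p [ 0.5528 -0.16    0.2481] yaw 0.3811 tilt [-0.001  0.    -1.   ] F [ 0.4  0.7 -0.1] w 0.0346 gf 0.0 q6 -0.8000261815781997
tool shift to goal [-0.0051  0.0732  0.1151]
```

Request:
jog_arm(motion=[0.4,-0.005,-0.003,0.01,0,0.4,0,0,0.02,0,0.4,0,0,0.02,0,0.4,0,0,0.02,0,0.4,0,0,0.02,0,0.4,0,0,0.012,0,0.4,0,0,0.005,0,0.4,0,0,0,0])

```text
t: 3.8
eef_pos: [0.5517, -0.1666, 0.1406]
eef_rot: [[-0.369, 0.93, -0.001], [0.93, 0.369, 0.001], [0.001, -0.001, -1.0]]
ft_force: [0.3, -0.5, 1.0]
grip_width: 0.034
gripper_force: 0.0
```

```bash
python3 -c "
from h import *
show(BAR-[0,0,.002])
c=capture('scene');d=capture('top')
a=cv2.resize(c['frame'][145:265,215:325],(550,600),interpolation=3)
cv2.imwrite('pics/g1.png',a[:,:,::-1])"
```

```text
t 3.8 p [ 0.5517 -0.1666  0.1406] yaw 0.3775 tilt [-0.001  0.001 -1.   ] F [ 0.3 -0.5  1. ] w 0.034 gf 0.0 q6 -0.8074109739185154
tool shift to goal [ 0.0001  0.0014 -0.0004]
```

View pics/g1.png

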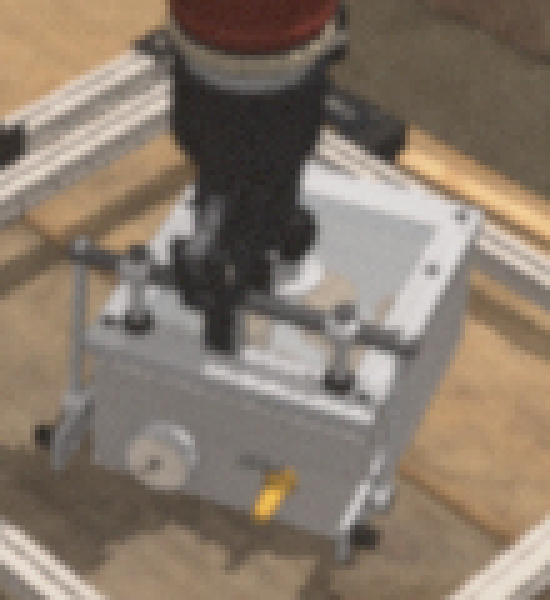

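The front finger is in front of the crossbar at (220,320), and the bar passes between the fingers. I'm closing.

Request:
jog_arm(motion=[0,0,0,0,0,0,0,0,0,0,0,0,0,0,0,0,0,0,0,0,0,0,0,0,0])

```text
t: 4.4
eef_pos: [0.553, -0.1669, 0.1426]
eef_rot: [[-0.368, 0.93, 0.002], [0.93, 0.368, -0.001], [-0.002, 0.002, -1.0]]
ft_force: [0.0, 0.8, 6.0]
grip_width: 0.01
gripper_force: 58.8
```

```bash
python3 -c "
from h import *
show()
n=24;th=1.335*(1-np.cos(np.pi*np.arange(n+1)/n))/2
f=99*np.sin(th-.122);h=99*np.cos(th-.122)
print(np.c_[-np.diff(f),-np.diff(h)].round(2).tolist())"
```

```text
t 4.4 p [ 0.553  -0.1669  0.1426] yaw 0.3771 tilt [ 0.002 -0.001 -1.   ] F [0.  0.8 6. ] w 0.01 gf 58.84534478187561 q6 -0.806777546029032
[[-0.56, -0.07], [-1.68, -0.18], [-2.77, -0.24], [-3.82, -0.2], [-4.8, -0.04], [-5.69, 0.25], [-6.46, 0.69], [-7.08, 1.25], [-7.51, 1.92], [-7.74, 2.66], [-7.75, 3.42], [-7.56, 4.15], [-7.17, 4.79], [-6.61, 5.3], [-5.93, 5.64], [-5.17, 5.77], [-4.38, 5.7], [-3.59, 5.41], [-2.85, 4.93], [-2.18, 4.28], [-1.59, 3.48], [-1.07, 2.56], [-0.61, 1.57], [-0.2, 0.53]]
```

Request:
jog_arm(motion=[0,0,-0.0006,0,0,0,0,-0.0017,-0.0002,0,0,0,-0.0028,-0.0003,0,0,0,-0.0038,-0.0002,0,0,0,-0.0048,0,0,0,0,-0.0057,0.0002,0,0,0,-0.0065,0.0007,0,0,0,-0.0071,0.0012,0,0,0,-0.0075,0.0019,0,0,0,-0.0077,0.0027,0,0,0,-0.0078,0.0034,0,0,0,-0.0076,0.0042,0])

```text
t: 5.6
eef_pos: [0.4927, -0.1908, 0.128]
eef_rot: [[-0.368, 0.93, 0.001], [0.93, 0.368, -0.001], [-0.001, 0.0, -1.0]]
ft_force: [7.3, -2.1, -6.6]
grip_width: 0.0098
gripper_force: 58.9
```

```bash
python3 -c "
from h import *
show()
p=np.array(monitor.read_state()['eef_pos'])+[0,0,.002]-PIV
print('fwd',-p@XB,'lat',p@YB,'h',p[2],'r',np.hypot(p@XB,p[2]),'th',np.arctan2(-p@XB,p[2])+.122)"
```

```text
t 5.6 p [ 0.4927 -0.1908  0.128 ] yaw 0.3768 tilt [ 0.001 -0.001 -1.   ] F [ 7.3 -2.1 -6.6] w 0.0098 gf 58.92845928668976 q6 -0.8949802777967008
fwd 0.053153601863647926 lat -0.0009100473279109587 h 0.08504579425854543 r 0.10029004193909799 th 0.6805991500567387
```

Tracking the arc well (θ≈0.68), so I'll continue with the second half more slowly.

Request:
jog_arm(motion=[0,0,-0.0072,0.0048,0,0,0,-0.0066,0.0053,0,0,0,-0.0059,0.0056,0,0,0,-0.0052,0.0058,0,0,0,-0.0044,0.0057,0,0,0,-0.0036,0.0054,0,0,0,-0.0028,0.0049,0,0,0,-0.0022,0.0043,0,0,0,-0.0016,0.0035,0,0,0,-0.0011,0.0026,0,0,0,-0.0006,0.0016,0,0,0,-0.0002,0.0005,0,0,0,0,0,0,0,0,0,0,0])

```text
t: 7.0
eef_pos: [0.4576, -0.2049, 0.0828]
eef_rot: [[-0.368, 0.93, 0.006], [0.93, 0.368, 0.0], [-0.002, 0.005, -1.0]]
ft_force: [-3.5, 12.4, 41.5]
grip_width: 0.01
gripper_force: 62.9
```

```bash
python3 -c "
from h import *
show()
p=np.array(monitor.read_state()['eef_pos'])+[0,0,.002]-PIV
print('fwd',-p@XB,'lat',p@YB,'h',p[2],'r',np.hypot(p@XB,p[2]),'th',np.arctan2(-p@XB,p[2])+.122)"
```

```text
t 7.0 p [ 0.4576 -0.2049  0.0828] yaw 0.3771 tilt [ 0.006  0.    -1.   ] F [-3.5 12.4 41.5] w 0.01 gf 62.901166677474976 q6 -0.959719929976414
fwd 0.0910260663563265 lat -0.0010994995653841719 h 0.03981928568745978 r 0.09935451811048099 th 1.2804284713757026
```

Request:
jog_arm(motion=[0,0,0,-0.001,0,0,0,0,-0.001,0,0.35,0,0,0,0,0.35,0,0,0,0,0.35,0,0,0,0,0.35,0,0,0,0])

```text
t: 7.6
eef_pos: [0.4533, -0.2047, 0.0785]
eef_rot: [[-0.368, 0.93, -0.003], [0.93, 0.368, 0.002], [0.002, -0.002, -1.0]]
ft_force: [0.4, 0.6, -1.2]
grip_width: 0.0302
gripper_force: 0.0
```

```bash
python3 -c "
from h import *
show()
c=capture('scene');a=cv2.resize(c['frame'][145:275,195:325],(600,600),interpolation=3)
cv2.imwrite('pics/g2.png',a[:,:,::-1])"
```

```text
t 7.6 p [ 0.4533 -0.2047  0.0785] yaw 0.3768 tilt [-0.003  0.002 -1.   ] F [ 0.4  0.6 -1.2] w 0.0302 gf 0.0 q6 -0.9594929672740646
```

View pics/g2.png

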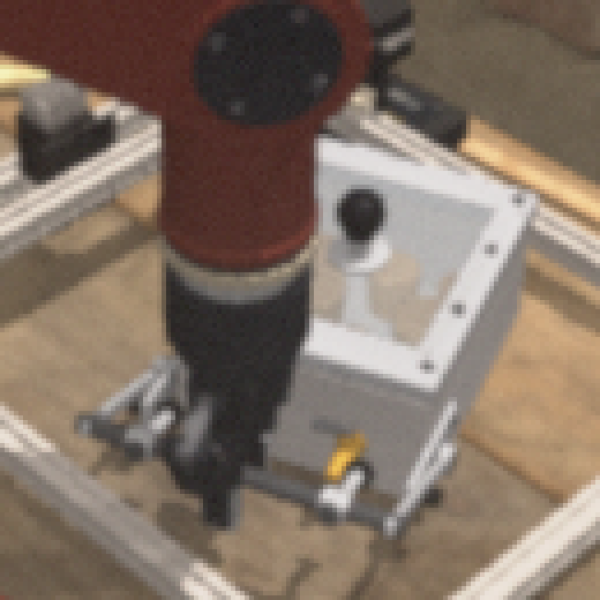

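The crossbar now rests low in front of the box, at about (85,425) to (390,520), and the lid is still shut. I'll rise, turn 90° and go above the knob.

Request:
jog_arm(motion=[0.35,0,0,-0.005,0,0.35,0,0,-0.015,0,0.35,0,0,-0.03,0,0.35,0,0,-0.03,0,0.35,0,0,-0.03,0,0.35,0,0,-0.03,0,0.35,0,0,-0.01,0,1,0,0,0,0.131,1,0,0,0,0.131,1,0,0,0,0.131,1,0,0,0,0.131,1,0,0,0,0.131,1,0,0,0,0.131,1,0,0,0,0.131,1,0,0,0,0.131,1,0,0,0,0.131,1,0,0,0,0.131,1,0,0,0,0.131,1,0,0,0,0.131,1,0,0,0,0])

```text
t: 9.65
eef_pos: [0.4541, -0.205, 0.2287]
eef_rot: [[0.931, 0.366, -0.001], [0.366, -0.931, 0.001], [-0.001, -0.001, -1.0]]
ft_force: [-1.1, 0.1, 0.6]
grip_width: 0.0856
gripper_force: 0.0
```

```bash
python3 -c "
from h import *
show(KN-[0,0,.003])
c=capture('scene');d=capture('top')
for n,c in(('scene',c),('top',d)):
  u,v=proj(c,[KN])[0].round().astype(int)
  g=cv2.cvtColor(c['frame'],cv2.COLOR_RGB2GRAY)[v-9:v+10,u-9:u+10]
  k,l,s,ce=cv2.connectedComponentsWithStats((g<60).astype(np.uint8))
  for i in range(1,k): print(n,s[i],ce[i]+[u-9,v-9],onz(c,ce[i]+[u-9,v-9],.133))
a=np.vstack([cv2.resize(d['frame'][135:240,192:332],(400,300)),cv2.resize(c['frame'][0:1,0:1],(400,1))])
cv2.imwrite('pics/g3.png',a[:,:,::-1])"
```

```text
t 9.65 p [ 0.4541 -0.205   0.2287] yaw -1.1962 tilt [-0.001  0.001 -1.   ] F [-1.1  0.1  0.6] w 0.0856 gf 0.0 q6 0.613702653087223
tool shift to goal [ 0.1816 -0.0011  0.0985]
scene [  0   0  14  19 204] [270.43627451 191.04901961] [ 0.61720281 -0.13327289  0.133     ]
top [ 6  5  7  8 42] [271.88095238 180.73809524] [ 0.6226872  -0.13762579  0.133     ]
```

View pics/g3.png

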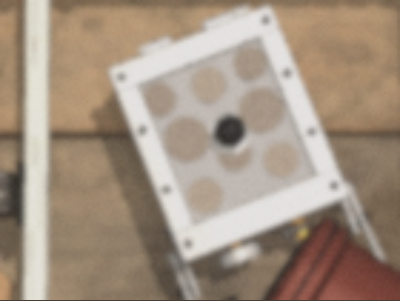

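The knob at (229,130) in the crop has not moved. I'll move over it and descend.

Request:
jog_arm(motion=[0.75,0.02,-0.001,0,0,0.75,0.04,0,0,0,0.75,0.04,0,0,0,0.75,0.04,0,0,0,0.75,0.03,0,0,0,0.75,0.0116,0,0,0,0.75,0,0,0.01,0,0.75,0,0,0.02,0,0.75,0,0,0.02,0,0.75,0,0,0.02,0,0.75,0,0,0.018,0,0.75,0,0,0.01,0,0.75,0,0,0,0])

```text
t: 11.05
eef_pos: [0.6208, -0.1378, 0.1294]
eef_rot: [[0.93, 0.367, -0.004], [0.367, -0.93, 0.001], [-0.003, -0.003, -1.0]]
ft_force: [0.2, -0.2, 0.2]
grip_width: 0.064
gripper_force: 0.0
```

```bash
python3 -c "
from h import *
show(KN-[0,0,.003])"
```

```text
t 11.05 p [ 0.6208 -0.1378  0.1294] yaw -1.1953 tilt [-0.004  0.001 -1.   ] F [ 0.2 -0.2  0.2] w 0.064 gf 0.0 q6 0.8531075576807862
tool shift to goal [ 0.0017  0.0003 -0.0006]
```

Request:
jog_arm(motion=[0,0.0015,0,0,0,0,0,0,0,0,0,0,0,0,0,0,0,0,0,0,0,0,0,0,0,0,0,0,0,0,0,0,0,0])

```text
invalid input
```

Request:
jog_arm(motion=[0,0,0,-0.0005,0,0,0,0,-0.0005,0,0,0,0,-0.0005,0,0,0,0,-0.0005,0,0,0,0,-0.0005,0,0,0,0,-0.0005,0])

```text
t: 11.65
eef_pos: [0.6233, -0.137, 0.1348]
eef_rot: [[0.93, 0.367, 0.0], [0.367, -0.93, 0.001], [0.001, -0.001, -1.0]]
ft_force: [-0.1, 4.6, -0.5]
grip_width: 0.0268
gripper_force: 59.0
```

The first call was malformed, so the fingers closed while rising. I'll regrasp 5 mm lower.

Request:
jog_arm(motion=[0.6,0,0,0,0,0.6,0,0,0,0,0.6,0,0,0.003,0,0.6,0,0,0.003,0,0.6,0,0,0,0,0,0,0,0,0,0,0,0,0,0,0,0,0,0,0,0,0,0,0,0,0,0,0,0,0])

```text
t: 12.65
eef_pos: [0.6228, -0.1372, 0.1289]
eef_rot: [[0.93, 0.367, -0.001], [0.367, -0.93, 0.001], [-0.0, -0.001, -1.0]]
ft_force: [-3.9, 3.5, 4.2]
grip_width: 0.0275
gripper_force: 58.9
```

```bash
python3 -c "
from h import *
show(KN-[0,0,.002])"
```

```text
t 12.65 p [ 0.6228 -0.1372  0.1289] yaw -1.1948 tilt [-0.001  0.001 -1.   ] F [-3.9  3.5  4.2] w 0.0275 gf 58.910245299339294 q6 0.8540611719961921
tool shift to goal [-0.0004  0.0002 -0.0021]
```

Request:
jog_arm(motion=[0,0,0,-0.0006,0,0,0,0,-0.0006,0,0,0.0001,0,-0.0006,0,0,0.0001,0,-0.0006,0,0,0.0002,0,-0.0006,0,0,0.0002,0,-0.0006,0])

```text
t: 13.25
eef_pos: [0.6228, -0.1371, 0.1295]
eef_rot: [[0.93, 0.367, -0.002], [0.367, -0.93, 0.001], [-0.002, -0.002, -1.0]]
ft_force: [6.0, 1.9, -21.1]
grip_width: 0.0272
gripper_force: 60.2
```

Request:
jog_arm(motion=[0,0.0003,0,-0.0006,0,0,0.0003,0,-0.0006,0,0,0.0003,0,-0.0006,0,0,0.0003,0,-0.0006,0,0,0.0003,0,-0.0006,0])

```text
t: 13.75
eef_pos: [0.6249, -0.1363, 0.1339]
eef_rot: [[0.93, 0.367, -0.001], [0.367, -0.93, 0.001], [-0.0, -0.001, -1.0]]
ft_force: [3.3, 4.6, -9.7]
grip_width: 0.0271
gripper_force: 60.8
```

Request:
jog_arm(motion=[0,0.0003,0,-0.0006,0,0,0.0003,0,-0.0006,0,0,0.0003,0,-0.0006,0,0,0.0003,0,-0.0006,0,0,0.0003,0,-0.0006,0])

```text
t: 14.25
eef_pos: [0.6265, -0.1357, 0.1373]
eef_rot: [[0.93, 0.367, -0.0], [0.367, -0.93, 0.001], [0.0, -0.001, -1.0]]
ft_force: [4.5, 4.9, -10.2]
grip_width: 0.027
gripper_force: 60.9
```

Request:
jog_arm(motion=[0,0.0004,0,-0.0008,0,0,0.0004,0,-0.0008,0,0,0.0004,0,-0.0008,0,0,0.0004,0,-0.0008,0,0,0.0004,0,-0.0008,0,0,0.0004,0,-0.0008,0,0,0,0,0,0,0,0,0,0,0,0,0,0,0,0])

```text
t: 15.15
eef_pos: [0.6286, -0.1348, 0.1418]
eef_rot: [[0.93, 0.367, -0.001], [0.367, -0.93, 0.001], [-0.0, -0.001, -1.0]]
ft_force: [4.0, 4.6, -10.4]
grip_width: 0.0277
gripper_force: 60.4
```

```bash
python3 -c "
from h import *
show(KN-[0,0,.002])
c=capture('scene');a=cv2.resize(c['frame'][145:275,195:325],(600,600),interpolation=3)
cv2.imwrite('pics/g4.png',a[:,:,::-1])"
```

```text
t 15.15 p [ 0.6286 -0.1348  0.1418] yaw -1.1946 tilt [-0.001  0.001 -1.   ] F [  4.    4.6 -10.4] w 0.0277 gf 60.44649839401245 q6 0.8600426395964408
tool shift to goal [-0.0066  0.0003  0.0108]
```

View pics/g4.png

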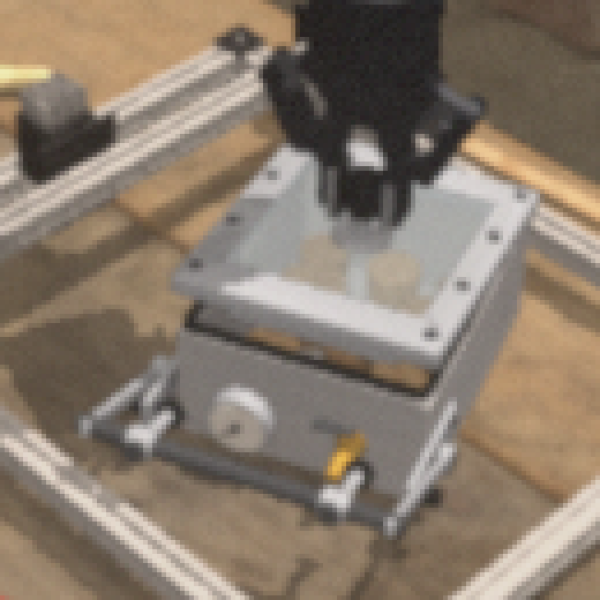

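The lid's front edge stands clear of the black seal, with the front hole moved from (427,366) to (432,332), which gives about 0.12 rad. The bar is still down on its pins and the knob is held.

```bash
python3 -c "
from plant import job
print(job.finish_job())"
```

```text
the job is handed in; nothing more can be done
None
```

I handed the job in: the hold-down bar rests on its stop pins, and the gripper is holding the lid by its knob with the front edge about 25 mm open (roughly 0.12 rad, measured from the arm and the last picture); the judge's verdict was not shown.

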